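Hang the tea whisk on the sloped drying rail

TASK

Lift the tea whisk by its roller hanger off the porcelain holder and hook the hanger over the upper part of the sloped drying rail, both wheels on the rod. How high the rail stands is not known exactly, so feel for it: lower until the rail pushes back with a few newtons, hold that light contact for a moment (never more than 9 N), and only then let go, so that the hanger rolls down by itself and comes to rest against the stop, without the robot touching it again. Do not push the holder, the rail stand or the other things about.

Things in the scene. Friction and masses are not known exactly. Their poses are not given: they have to be found in the camera images.
- hanger: Bamboo tea whisk on its wooden C-shaped roller hanger, one piece, 240 mm tall, 100 to 165 g, upright on the holder. Origin: centre of the whisk's underside, z up. Tines: 31 mm radius at the foot; handle: 13 mm radius up to z = 95 mm. Hook: bottom bar z = 95-101, upright plate at x = -23 to -18 (46 wide in y), top bar z = 191-197 mm. The hook is open to +x. No pose is given while it is held.
- hanger_tab (a point): Grip point, 224 mm above the hanger's origin, in a wooden tab on top: 14 mm thick (along hanger x), 26 mm wide (y), z = 197 to 240 mm; below it is the top bar (x = -23 to +10 mm), which the fingertips must stay above. Fingers closing across the thin way lie across the rail, so the opened fingers leave it free to roll out between them.
- hanger_throat (a point): Middle of the hook's open throat, 131 mm above the hanger's origin. The rod enters sideways from the hanger's +x side; the gap is 60 mm high, from the bottom bar (z = 101 mm) to the wheel rims (z = 161 mm).
- hanger_run (a point): Point 161 mm above the hanger's origin, midway between its two black grooved wheels (in tandem at y = -16 and +16 mm, axles along x at z = 175 mm, rim radius 14, tread radius 9 and 8 mm wide, sloping flanks, 18 mm wide over all). The rod's centre line passes here when the hanger sits on the rail.
- holder: White porcelain whisk holder, loose, 300 g: foot disc of 40 mm radius, 8 mm thick, on which the tines stand, and a knob of 19 mm radius rising to 38 mm inside the tines. Origin: centre of its underside. Lift the whisk straight up 50 mm or more to clear it.
- rail_stand: Fixed drying rail: foot board 110 x 380 x 12 mm, a post at each end (y = -160, +160 mm), steel rod of 5 mm radius along y at x = 0, sloping 7 degrees: high at -y, low at +y. Origin: centre of the board's underside, z up. Rod centre at y = 0: 224 mm above the origin, give or take 17 mm (posts telescope, setting not reported). The rod is sprung: it gives down 1 mm per 6 N.
- load_mark (a point): Point on top of the foot board (12 mm above the stand's origin) at y = -75 mm: a good place to hook the hanger on above it; anywhere from y = -100 to -25 mm is the upper part. Hook on from the -x (robot) side, hanger axes parallel to the stand's. Held upright, its upper (-y) wheel touches first; freed, it settles to the slope and rolls down within about 6 s.
- stop_mark (a point): Point on top of the foot board below the stop, a black disc of 18 mm radius on the rod at y = +145 mm. A hanger resting against it has hanger_run at about y = +111 mm of the stand.
- caddy: Black plastic tea caddy, 70 mm across, 72 mm tall. Leave it alone. Origin: centre of its underside.
- cup_a: White ceramic cup, 68 mm across, 58 mm tall, left. Leave it alone. Origin: centre of its underside.
- cup_b: White ceramic cup, 68 mm across, 58 mm tall, right. Leave it alone. Origin: centre of its underside.
- bowl: Tea bowl, 120 mm across, 75 mm tall. Leave it alone. Origin: centre of its underside.
- tea_tin: Tea tin, 68 mm across, 90 mm tall. Leave it alone. Origin: centre of its underside.
- tray: Wooden tray, 130 x 200 x 22 mm. Leave it alone. Origin: centre of its underside.
- spoon: Wooden scoop, 160 mm long, lying between the robot and the rail. Leave it alone. Origin: one point on it.
Things that resemble listed ones, but are neither listed nor needed, are in the scene too. Leave any blue, orange or pink look-alike of the holder alone.

How it is judged:
On the way, in this order (a step that is already met when the one before it is completed fails the run):
1. the whisk is lifted clear of its holder (contact force between the fingers and hanger above 0.5 N and contact force between hanger and holder below 0.02 N and z of hanger in the frame of holder above 0.05 m), for 0.1 s.
2. still held, the hanger bears on the upper part of the rail with 1.5 to 9 N (contact force between the fingers and hanger above 0.5 N and contact force between hanger and rail_stand between 1.5 and 9 N and x of hanger_run in the frame of rail_stand between -0.015 and 0.015 m and y of hanger_run in the frame of rail_stand between -0.105 and -0.02 m), for 0.3 s.
3. let go on the upper part of the rail (contact force between the fingers and hanger below 0.05 N and contact force between hanger and rail_stand above 0.2 N and x of hanger_run in the frame of rail_stand between -0.015 and 0.015 m and y of hanger_run in the frame of rail_stand between -0.11 and 0.02 m), for 0.02 s.
4. the hanger has rolled down to the stop by itself (contact force between the fingers and hanger below 0.05 N and contact force between hanger and rail_stand above 0.2 N and x of hanger_run in the frame of rail_stand between -0.015 and 0.015 m and y of hanger_run in the frame of rail_stand above 0.095 m), for 0.2 s.
At the end, for the whole second after the job is handed in: The hanger hangs at rest (under 0.03 m/s) with both wheels on the rod and upright within 0.3 rad, against the stop (hanger_run between y = 100 and 125 mm of the stand, within 15 mm of the rod's line sideways), released; the holder stands upright (y of hanger_run in the frame of rail_stand between 0.1 and 0.125 m and x of hanger_run in the frame of rail_stand between -0.015 and 0.015 m and z of hanger_run in the frame of rail_stand between 0.175 and 0.245 m and angle between hanger's own z axis and vertical below 0.3 rad and linear speed of hanger below 0.03 m/s and contact force between hanger and rail_stand above 0.3 N and contact force between the fingers and hanger below 0.05 N and angle between holder's own z axis and vertical below 0.1 rad); the robot touches nothing.
It fails at once if the hanger is pressed or knocked against the rail or its stand with more than 9 N (contact force between hanger and rail_stand above 9 N).
It fails at once if the robot touches the hanger on the lower part of the rail (carrying or pushing it there) (contact force between the fingers and hanger above 0.1 N and x of hanger_run in the frame of rail_stand between -0.015 and 0.015 m and y of hanger_run in the frame of rail_stand between 0.03 and 0.15 m and z of hanger_run in the frame of rail_stand below 0.28 m).
It fails at once if the robot itself knocks the rail stand with more than 5 N (contact force between any of the arm, the fingers and rail_stand above 5 N).
It fails at once if the holder is pushed more than 20 mm or tipped over (distance of holder from where it was at the start of the episode above 0.02 m or angle between holder's own z axis and vertical above 0.3 rad).
It fails at once if another thing is moved more than 15 mm (distance of any of caddy, cup_a, cup_b, bowl, tea_tin, tray, spoon from where it was at the start of the episode above 0.015 m).
It also fails if it takes over 58 s, if anything falls off the work surface, if the arm or the gripper's body presses on something with over 40 N, if the wrist force passes 120 N, or if a joint passes its speed limit or range.

ROBOT

A 6-joint arm with a two-finger parallel gripper is mounted at the origin on the work surface. World frame = base frame: x ahead of the robot, y to its left, z up, the work surface at z = 0. Lengths are in m, angles in rad, forces in N, time in s.
With the tool pointing down it reaches from about 0.25 to 0.775 m from the base axis. Payload 4 kg.
Tool frame: the origin (TCP) lies at the very end of the fingers, on their centre line; the grasp point (between the pads) lies 19 mm behind it; z points along the fingers, y is the direction in which the jaws open and shut (so a half turn about z gives the same grasp; the last joint's range is limited). The gripper opens to 94 mm and grips with 3 to 60 N. Pads are 16 mm wide; open, the fingers measure 119 mm over their backs; the gripper's body (75 mm by 177 mm) begins 78 mm behind the grasp point.
Start: joints at [1.121, 0.087, 1.371, -0, 1.684, -0.103], TCP at [0.187, 0.517, 0.206] pointing down, gripper open.
Joint ranges: [-3.1, 3.1], [-0.76, 2.03], [0.27, 2.55], [-1.08, 4.22], [0.17, 2.65], [-2.57, 2.57]. Speed limits (rad/s): [2.79, 2.79, 3.14, 3.14, 3.14, 3.14].

INTERFACE

Orientations are given as [roll, pitch, yaw] about the fixed x, y, z axes, in that order (R = Rz(yaw) Ry(pitch) Rx(roll)).
In Python, from bench import robot, snapshot, models gives the robot as it stands.
- The arm moves only by the tool arm_command, never from a script. Its argument "commands" is text: rows parted by semicolons, each of 7 numbers parted by spaces: the shift along the tool's x, y, z in mm, then the turn, a rotation vector about the tool's x, y, z in degrees, then the opening, from 0 (shut) to 1 (fully open). In form: tx ty tz rx ry rz hand; .... A call has 1 to 12 rows; each row shifts and turns the pose as measured when the row begins, along the tool's axes as they then stand; what a row does not reach is not made up. A row lasts 1/8 s, in which the tool goes at most 62.5 mm and 10.7 degrees, less where a joint would pass 70% of its speed; a pose out of reach is approached as far as the arm can. A call is refused whole if a number of a shift passes 62.5 or a number of a turn 10.7, either way. A call with a gripper value outside its range is refused whole. The fingers move at their own pace and stop on an object; the grip force is fixed at half the most. Time passes only in rows, so rows that do not move let the fingers close. It gives the time, the measured TCP pose, the force and the opening at its end, in the units of the state.
- robot.get_obs(): the state, without advancing time (a new reading comes with each control period).
- snapshot(name): name is "scene" or "top"; returns a dict with "img" (420x560x3 uint8, blue, green, red), "camera_matrix" (3x3 intrinsics, pixels), "dist" ([k1, k2, p1, p2, k3] as OpenCV has them; the pictures are not rectified), "origin" and "rotation" of the camera in the world. Camera axes: x right, y down, z forward; pixel columns grow to the right and rows downward; lengths in m; the calibration is good to about 2 mm. A picture is of the moment at which its call begins. There is no depth.
- robot.close_job(): hands the job in, once; it reports no verdict.
Trained networks look in a picture, given as the dict that the camera call returned (one of the last four; its "shot" number tells which), for a name from the list of things; names that differ only in an ending like _2 or _b are one class to them, and where a whole thing is asked for, a point or a joint stands for the part that bears it (a point fixed in the world has none). Each returns a list of dicts, best first, with "conf" (0 to 1); they miss things now and then, are a little off and sometimes report something else, mostly with a low value. They report only what shows in the picture. A call takes as long as a camera call. They do not tell look-alikes from the thing itself.
- models.spot_in(query, picture): "bbox" ([left, top, width, height] as shares, 0 to 1, of the picture: columns of its width, rows of its height, round what is visible of it).
- models.tip_of(query, picture): "centre" ([column, row] as shares, 0 to 1, of the picture: columns of its width, rows of its height: a listed point, or the origin of a listed thing).
The state is a dict: "time": time; "joint_positions": joint angles; "qvel": joint speeds; "joint_torque": joint torques, N m; "tool_pos": TCP position; "ee_rot": TCP orientation; "wrist_force": force on the tool from outside, world axes, zero at the start; "wrist_torque": the same for the moment, N m; "width": finger opening in m.
Only numpy, scipy, OpenCV 4.12 (cv2) and the standard library are available. Lean on these libraries where they do the work, as an engineer would, in place of code of your own. Each camera call takes 0.05 s, during which the arm holds its last target. There are 200 camera calls.

## Working session

There is one attempt and no reset: what is moved stays moved. The work goes in short steps, Python scripts to look and compute and a tool call to move; the robot and the scene stay as the last step left them, time stands still between calls to the robot, and variables do not carry over. Pictures are saved under pics/ and viewed, about 8 in all and at most 12, crops included, and the job is handed in when it is done.

Besides the shell and the picture viewer there is one more tool, called after "Emit:" in YAML: its name, and indented under it one key for each argument. arm_command: Moves the arm, as the interface text tells. Its arguments: {"type":"object","properties":{"commands":{"type":"string"}},"required":["commands"]}

```bash
mkdir -p pics
cat > h.py <<'E'
import numpy as np, cv2
from bench import robot, snapshot, models
def ray(p,uv):
    q=cv2.undistortPoints(np.array([[uv]],float),np.array(p["camera_matrix"]),np.array(p["dist"]))[0,0]
    d=np.array(p["rotation"])@np.array([q[0],q[1],1.]); return np.array(p["origin"]),d/np.linalg.norm(d)
def onz(p,uv,z):
    o,d=ray(p,uv); return o+d*(z-o[2])/d[2]
def tri(rs):
    A=0;b=0
    for o,d in rs:
        M=np.eye(3)-np.outer(d,d);A=A+M;b=b+M@o
    x=np.linalg.solve(A,b); return x,[np.linalg.norm((np.eye(3)-np.outer(d,d))@(x-o)) for o,d in rs]
def proj(p,X):
    R=np.array(p["rotation"]).T; t=-R@np.array(p["origin"])
    return cv2.projectPoints(np.array(X,float).reshape(-1,1,3),cv2.Rodrigues(R)[0],t,np.array(p["camera_matrix"]),np.array(p["dist"]))[0][:,0]
def px(c): return np.array(c)*[560,420]
E
python3 - <<'E'
from h import *
np.set_printoptions(precision=4,suppress=True)
P={n:snapshot(n) for n in("scene","top")}
for n,p in P.items():
    cv2.imwrite(f"pics/{n}0.png",p["img"]); print(n,np.array(p["origin"]))
for q in["hanger","hanger_tab","hanger_throat","hanger_run","holder","rail_stand","load_mark","stop_mark","caddy","cup_a","bowl","tea_tin","tray","spoon"]:
    for n,p in P.items():
        for r in models.tip_of(q,p)[:3]:
            u=px(r["centre"]); print(q,n,round(r["conf"],2),u.round(1), onz(p,u,{"hanger_tab":.232,"load_mark":.012,"stop_mark":.012,"hanger":.008,"hanger_run":.169,"hanger_throat":.139}.get(q,0)))
print(robot.get_obs())
E
```

```text
scene [0.8759 0.4385 1.0671]
top [0.5069 0.032  1.2648]Traceback (most recent call last):
  File "<stdin>", line 9, in <module>
  File "h.py", line 7, in onz
    o,d=ray(p,uv); return o+d*(z-o[2])/d[2]
                                       ~^^^
IndexError: invalid index to scalar variable.
```

```bash
python3 -c "
import cv2,numpy as np
a=cv2.imread('pics/scene0.png');b=cv2.imread('pics/top0.png')
cv2.imwrite('pics/both.png',cv2.resize(np.hstack([a[:,:]]),(800,600)))"
```

```text
(no output)
```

View pics/both.png

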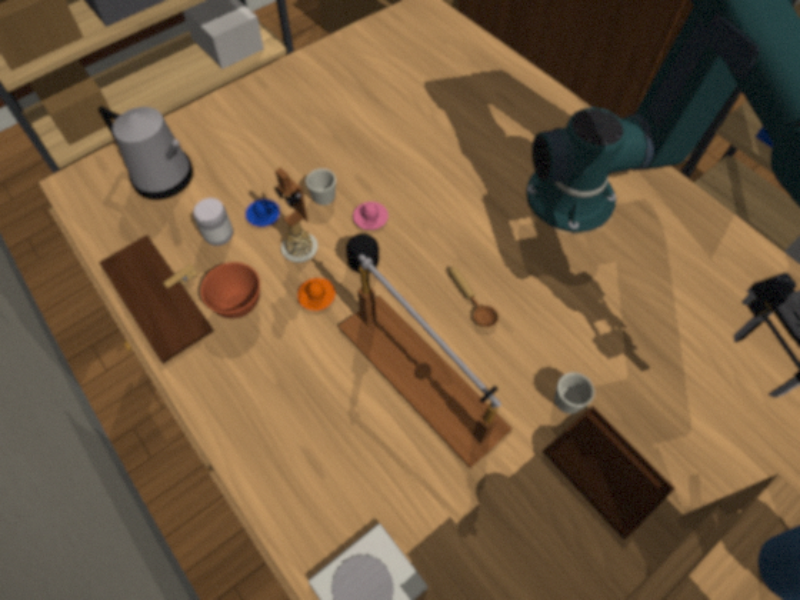

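View pics/top0.png

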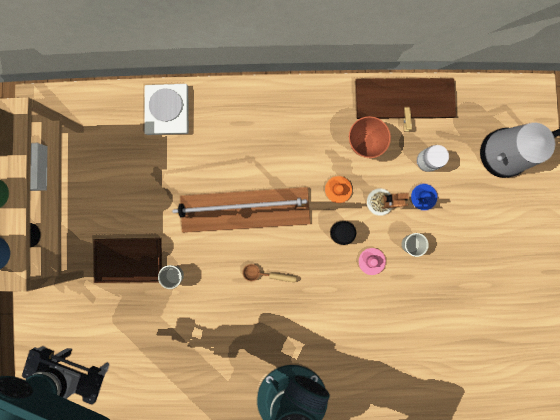

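Scene view: the whisk stands on the white holder at about (298,240) of 800x600, and the rail runs from (365,262) to (492,398). Top view: the holder is at (380,203), and the rail runs from (305,203, high) to (182,210, stop).

```bash
sed -i 's/return np.array(p\["origin"\]),d/return np.array(p["origin"]).ravel(),d.ravel()/; s/d=np.array(p\["rotation"\])@np.array(\[q\[0\],q\[1\],1.\]);/d=np.array(p["rotation"])@np.array([q[0],q[1],1.]);/; s/(np.array(\[\[uv\]\],float)/(np.array(uv,float).reshape(1,1,2)/' h.py
python3 - <<'E'
from h import *
np.set_printoptions(precision=4,suppress=True)
P={n:snapshot(n) for n in("scene","top")}
p=P["top"];print(type(p["rotation"]),np.shape(p["rotation"]),p["rotation"],p["origin"],p["shot"])
E
```

```text
<class 'numpy.ndarray'> (3,) [-3.0984  0.0068 -1.5905] [0.5069 0.032  1.2648] 4
```

```bash
sed -i 's/np.array(p\["rotation"\])/Rm(p)/' h.py
cat >> h.py <<'E'
from scipy.spatial.transform import Rotation as Ro
def Rm(p): return Ro.from_euler("xyz",p["rotation"]).as_matrix()
E
python3 - <<'E'
from h import *
np.set_printoptions(precision=4,suppress=True)
P={n:snapshot(n) for n in("scene","top")}
Z={"hanger_tab":.232,"load_mark":.012,"stop_mark":.012,"hanger":.008,"hanger_run":.169,"hanger_throat":.139}
for q in["hanger","hanger_tab","hanger_throat","hanger_run","holder","rail_stand","load_mark","stop_mark","caddy","cup_a","bowl","tea_tin","spoon"]:
    best=[]
    for n,p in P.items():
        for k,r in enumerate(models.tip_of(q,p)[:4]):
            u=px(r["centre"]); 
            if k==0: best.append(ray(p,u))
            print(q,n,round(r["conf"],2),u.round(1), onz(p,u,Z.get(q,0))[:2])
    if len(best)==2: print("   tri",*tri(best))
o=robot.get_obs();print(o)
E
```

```text
hanger scene 0.64 [206.3 173.2] [ 0.5861 -0.2735]
hanger top 0.58 [381.8 205.2] [ 0.5689 -0.2776]
   tri [ 0.5747 -0.2878 -0.0192] [np.float64(0.005520381790560009), np.float64(0.005520381790560056)]
hanger_tab scene 0.56 [198.3 125.1] [ 0.5775 -0.2674]
hanger_tab top 0.65 [404. 195.] [ 0.5817 -0.2778]
hanger_tab top 0.26 [342.1 232.5] [ 0.4937 -0.1237]
   tri [ 0.5785 -0.2765  0.2257] [np.float64(0.004798820204591525), np.float64(0.004798820204591606)]
hanger_throat scene 0.93 [205.4 144.8] [ 0.5689 -0.2701]
hanger_throat scene 0.57 [223.6 133. ] [ 0.5028 -0.2734]
hanger_throat top 0.7 [390.5 198.7] [ 0.5793 -0.2691]
hanger_throat top 0.22 [364.2 142.3] [ 0.7316 -0.2037]
   tri [ 0.5756 -0.2633  0.1517] [np.float64(0.003679085190922703), np.float64(0.003679085190922561)]
hanger_run scene 0.98 [200.5 141.3] [ 0.5827 -0.2665]
hanger_run top 0.69 [394.4 197.5] [ 0.5804 -0.2715]
   tri [ 0.5804 -0.2733  0.1609] [np.float64(0.0005969495145549319), np.float64(0.0005969495145547376)]
holder scene 0.76 [256.5 150.4] [ 0.4051 -0.252 ]
holder scene 0.71 [183.5 150.8] [ 0.593  -0.4008]
holder 
[... 2072 characters left out ...]
328.5 206.9] [0.3648 0.053 ]
spoon scene 0.61 [204.  146.2] [ 0.5298 -0.3743]
spoon top 0.96 [270.1 272. ] [0.3785 0.0569]
   tri [0.3783 0.0589 0.0228] [np.float64(0.0034508491637188178), np.float64(0.0034508491637186968)]
{'time': 1.65, 'joint_positions': array([ 1.1209,  0.0872,  1.3707,  0.    ,  1.6836, -0.1031]), 'qvel': array([ 0.0013,  0.0009, -0.    ,  0.    ,  0.0025,  0.0013]), 'joint_torque': array([ -0.0016, -34.0041, -30.258 ,   0.0718,   0.024 ,   0.    ]), 'tool_pos': array([0.1869, 0.5173, 0.2055]), 'ee_rot': array([ 3.1416, -0.    ,  2.7948]), 'wrist_force': array([-0.4291, -0.4062, -0.1163]), 'wrist_torque': array([-0.0417,  0.009 ,  0.0073]), 'width': 0.09380587464472094}
```

Run:
```python
import cv2,numpy as np
s=cv2.imread('pics/scene0.png');t=cv2.imread('pics/top0.png')
R=lambda i,f:cv2.resize(i,None,fx=f,fy=f,interpolation=cv2.INTER_CUBIC)
a=R(s[110:190,180:230],7);b=R(t[180:225,365:425],7)   # scene 350x560 ; top 420x315
c=np.zeros((560,770,3),np.uint8);c[:,:350]=a;c[:315,350:]=b
cv2.imwrite('pics/han.png',c)
a=R(s[170:330,232:362],3.5);b=R(t[180:240,170:320],5)
a=R(s[170:330,232:362],1.9)
c=np.zeros((604,750,3),np.uint8);c[:300]=b;c[300:604,:247]=a
cv2.imwrite('pics/rail.png',c[:600])
```

```text
(no output)
```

View pics/han.png

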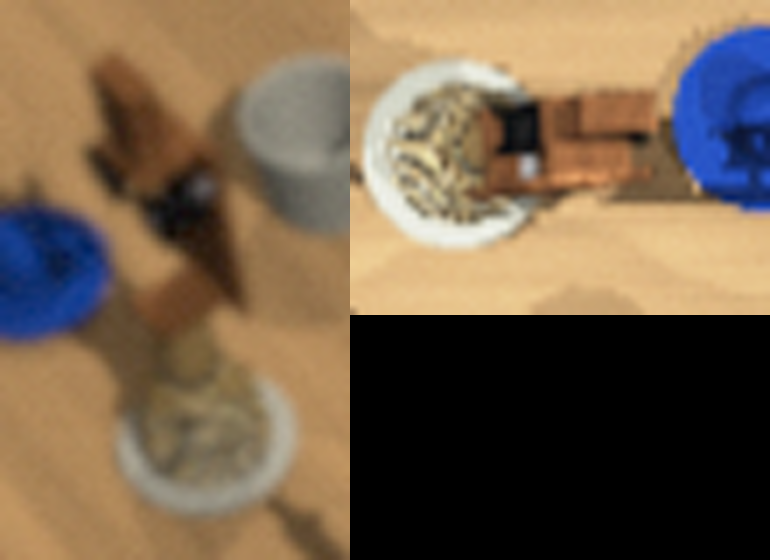

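View pics/rail.png

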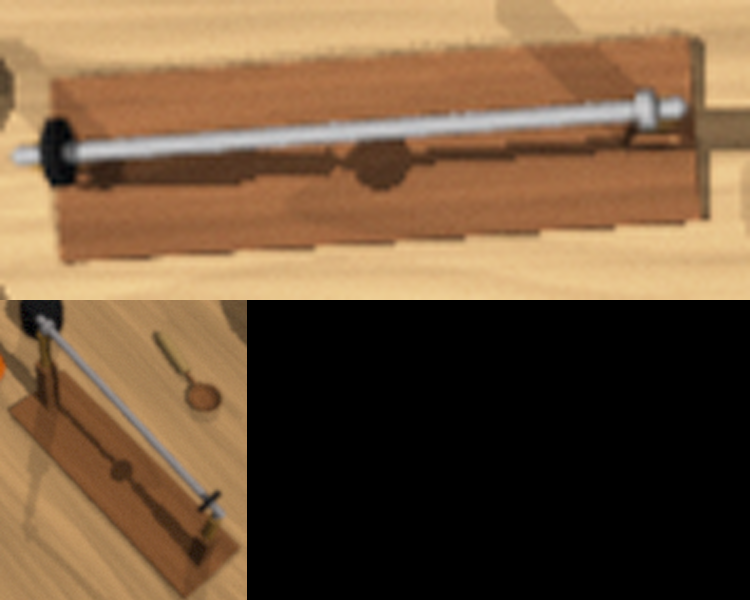

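```bash
cat > fit.py <<'E'
from h import *
from scipy.optimize import least_squares
np.set_printoptions(precision=4,suppress=True)
P={n:snapshot(n) for n in("scene","top")}
T,S=P["top"],P["scene"]
c=lambda u,o,f:np.array(u)/f+o
tc=[c(u,(170,180),5) for u in((50,80),(695,38),(700,218),(65,262))]
W=[onz(T,u,.012) for u in tc];print(np.array(W)[:,:2])
# board corners in stand frame: up-left=(+x,+y)
C=np.array([[.055,.19,.012],[.055,-.19,.012],[-.055,-.19,.012],[-.055,.19,.012]])
sc=[c(np.array(u)-(0,300),(232,170),1.9) for u in((10,410),None or (238,548),(185,597))]
# scene: (10,410) = (+x,-y); (238,548)=(-x,+y); (185,597)=(+x,+y)
rT=[c(u,(170,180),5) for u in((85,151),(640,110))]; rS=[c(np.array(u)-(0,300),(232,170),1.9) for u in((45,322),(205,500))]
def pose(v): return Ro.from_euler("z",v[2]).as_matrix(),np.array([v[0],v[1],0])
def res(v):
    R,t=pose(v);w=lambda X:np.array(X)@R.T+t
    r=[proj(T,w(C))-tc, proj(S,w(C[[1,3,0]]))-sc]
    s=np.tan(np.radians(7));rod=[[0,y,v[3]-s*y] for y in(-.15,.135)]
    out=[np.ravel(x) for x in r]
    for p,q in((T,rT),(S,rS)):
        a,b=proj(p,w(rod));n=np.array([-(b-a)[1],(b-a)[0]])/np.linalg.norm(b-a)
        out.append([(x-a)@n for x in q])
    st=[[0,.145,v[3]-s*.145]]
    out.append((proj(T,w(st))-c((60,151),(170,180),5)).ravel());out.append((proj(S,w(st))-c((208,201),(232,170),1.9)).ravel())
    return np.concatenate(out)
f=least_squares(res,[.56,.124,.05,.224],loss="soft_l1");print(f.x,np.degrees(f.x[2]));print(res(f.x).round(1))
# hanger overlay, scene & top
yaws=[-10,0,10]
for name,p,(x0,x1,y0,y1) in(("s",S,(180,230,110,190)),("t",T,(365,425,180,225))):
  ims=[]
  for yw in yaws:
    im=cv2.resize(p["img"][y0:y1,x0:x1],None,fx=5,fy=5,interpolation=cv2.INTER_CUBIC)
    R=Ro.from_euler("z",yw,degrees=True).as_matrix();t=np.array([.577,-.272,.008])
    def box(b,col):
        V=np.array([[x,y,z] for x in b[0] for y in b[1] for z in b[2]])/1000@R.T+t
        q=((proj(p,V)-[x0,y0])*5).astype(int)
        for i in range(8):
            for k in(1,2,4):
                if not i&k: cv2.line(im,tuple(map(int,q[i])),tuple(map(int,q[i|k])),col,1)
    box(((-7,7),(-13,13),(197,240)),(255,255,0));box(((-23,-18),(-23,23),(95,197)),(0,255,0));box(((-9,9),(-30,30),(161,189)),(255,0,255))
    ims.append(im)
  if name=="s": A=np.hstack(ims)
  else: B=np.vstack([ims[0],ims[2]]) if 0 else np.hstack([cv2.resize(i,(250,188)) for i in ims])
cv2.imwrite("pics/fit.png",np.vstack([A,B]))
E
python3 fit.py
```

```text
[[ 0.608   0.3191]
 [ 0.6249 -0.0627]
 [ 0.5189 -0.0632]
 [ 0.5002  0.3113]]
[0.5626 0.1282 0.0426 0.2132] 2.441829630296733
[-0.4 -0.5 -1.2 -0.2  0.3  1.1 -1.5  0.3 -1.4 -0.8  0.6 -1.1 -1.3  0.6
 -0.1  0.4 -0.9  0.5 -0.3  0.3 -0.7 -0.3]
```

View pics/fit.png

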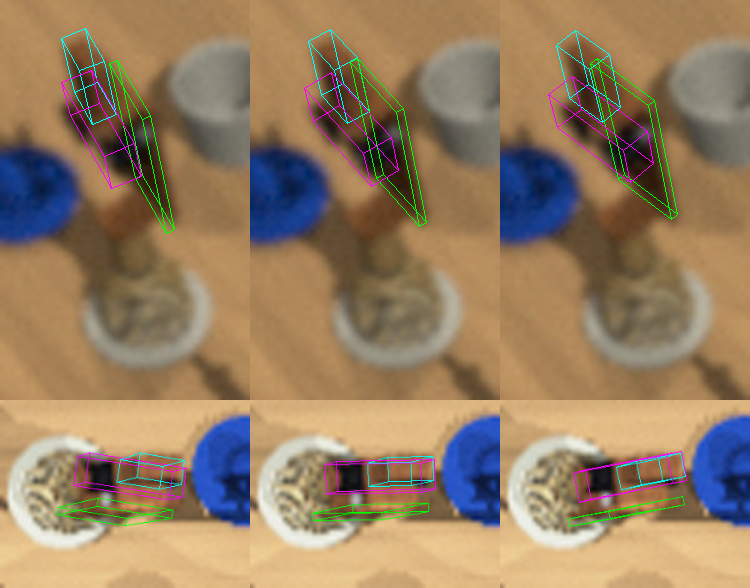

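The fit puts the stand at about (0.562, 0.127) with yaw 2.6° and the rod 0.213 m high at y=0. The hanger is at about (0.577, -0.272) with yaw roughly 0–8°. I'll set off: rise, turn, then cross over.

Emit:
arm_command:
  commands: "0 0 -55 0 0 0 1; 0 0 -55 0 0 0 1; 0 0 0 0 0 9.7 1; 0 0 0 0 0 9.7 1; 0 0 0 0 0 9.7 1; 0 0 0 0 0 9.7 1; 0 0 0 0 0 9.7 1; 0 0 0 0 0 9.7 1; 0 0 0 0 0 9.7 1"

```text
time: 2.88
tool_pos: [0.1864, 0.5161, 0.3167]
ee_rot: [-3.14, 0.004, 1.571]
wrist_force: [-0.0, 0.3, 0.1]
width: 0.0938
```

Emit:
arm_command:
  commands: "-57 25 0 0 0 0 1; -57 25 0 0 0 0 1; -57 25 0 0 0 0 1; -57 25 0 0 0 0 1; -57 25 0 0 0 0 1; -57 25 0 0 0 0 1; -57 25 0 0 0 0 1; -57 25 0 0 0 0 1; -57 25 0 0 0 0 1; -57 25 0 0 0 0 1; -57 25 0 0 0 0 1; -57 25 0 0 0 0 1"

```text
time: 4.38
tool_pos: [0.4882, -0.1707, 0.3207]
ee_rot: [3.133, 0.006, 1.578]
wrist_force: [1.0, 0.8, 1.3]
width: 0.0941
```

Emit:
arm_command:
  commands: "-50 44 0 0 0 -2.2 1; -50 44 0 0 0 0 1; 0 0 0 0 0 0 1; 0 0 0 0 0 0 1"

```text
time: 4.88
tool_pos: [0.5733, -0.2671, 0.3168]
ee_rot: [3.139, 0.002, 1.611]
wrist_force: [-0.0, 0.3, 0.5]
width: 0.0941
```

```bash
cat > look.py <<'E'
from h import *
import sys
np.set_printoptions(precision=4,suppress=True)
P={n:snapshot(n) for n in("scene","top")}
for q in sys.argv[2:]:
    rs=[]
    for n,p in P.items():
        r=models.tip_of(q,p)[:1]
        if r: rs.append(ray(p,px(r[0]["centre"])));print(q,n,round(r[0]["conf"],2),px(r[0]["centre"]).round(1))
    if len(rs)==2: print("  tri",*tri(rs))
o=robot.get_obs();print({k:o[k] for k in("time","tool_pos","ee_rot","wrist_force","width")})
t=o["tool_pos"];R=Ro.from_euler("xyz",o["ee_rot"]).as_matrix()
ims=[]
for p in P.values():
    c=proj(p,t-[0,0,.03])[0].astype(int);im=p["img"].copy()
    x=min(max(c[0]-40,0),480);y=min(max(c[1]-50,0),320)
    ims.append(cv2.resize(im[y:y+100,x:x+80],None,fx=5,fy=5,interpolation=cv2.INTER_CUBIC));print("crop",x,y)
cv2.imwrite(f"pics/{sys.argv[1]}.png",np.hstack(ims))
E
python3 look.py over hanger_tab hanger_run hanger_throat hanger
```

```text
hanger_tab scene 0.74 [197.9 127.5]
hanger_tab top 0.91 [400.1 194.8]
  tri [ 0.5814 -0.2693  0.2239] [np.float64(0.0020469065518362714), np.float64(0.0020469065518362176)]
hanger_run scene 0.88 [204.6 141.2]
hanger_run top 0.94 [392.7 199. ]
  tri [ 0.5742 -0.2658  0.1642] [np.float64(0.0034327310769771665), np.float64(0.0034327310769770507)]
hanger_throat scene 0.89 [203.4 143.9]
hanger_throat top 0.65 [389.2 200.8]
  tri [ 0.5748 -0.263   0.1543] [np.float64(0.0024452576554549964), np.float64(0.0024452576554547184)]
hanger scene 0.6 [208.5 172.2]
hanger top 0.96 [378.6 202.8]
  tri [ 0.5778 -0.2691  0.0107] [np.float64(0.002171587460923611), np.float64(0.0021715874609234687)]
{'time': 5.375, 'tool_pos': array([ 0.5731, -0.2668,  0.3173]), 'ee_rot': array([3.1381, 0.0032, 1.6115]), 'wrist_force': array([ 0.5996, -0.5556, -0.4205]), 'width': 0.09416160067258264}
crop 156 59
crop 366 146
```

View pics/over.png

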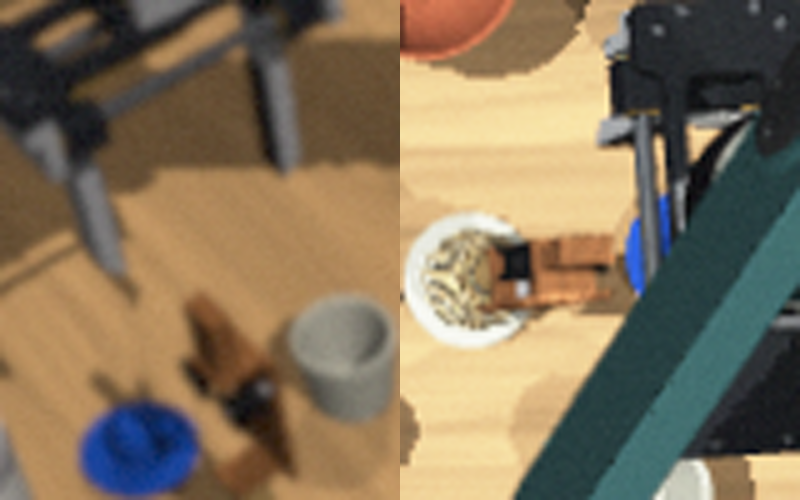

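The picture shows the open fingers above the tab in both views, with the tab at scene (198,127) and top (400,195). I need a small shift of about 4 mm in x, then go down and close.

Emit:
arm_command:
  commands: "-2 4 30 0 0 0 1; 0 0 40 0 0 0 1; 0 0 32 0 0 0 1; 0 0 0 0 0 0 1"

```text
time: 5.88
tool_pos: [0.578, -0.2687, 0.2149]
ee_rot: [3.134, 0.006, 1.612]
wrist_force: [0.8, -0.8, -0.2]
width: 0.094
```

```bash
python3 look.py down hanger_tab hanger
```

```text
hanger_tab scene 0.97 [199.6 125.8]
hanger_tab top 0.91 [402.2 193. ]
  tri [ 0.5811 -0.2685  0.2326] [np.float64(0.0072225469688668425), np.float64(0.007222546968866953)]
hanger scene 0.7 [208.5 175.5]
hanger top 0.89 [381.6 206.2]
  tri [ 0.5706 -0.2903 -0.0384] [np.float64(0.003162952614490323), np.float64(0.003162952614490276)]
{'time': 6.175, 'tool_pos': array([ 0.5802, -0.2701,  0.2206]), 'ee_rot': array([3.1256, 0.0111, 1.6119]), 'wrist_force': array([-0.2093,  0.1446,  0.3691]), 'width': 0.09439816068230811}
crop 159 85
crop 356 146
```

View pics/down.png

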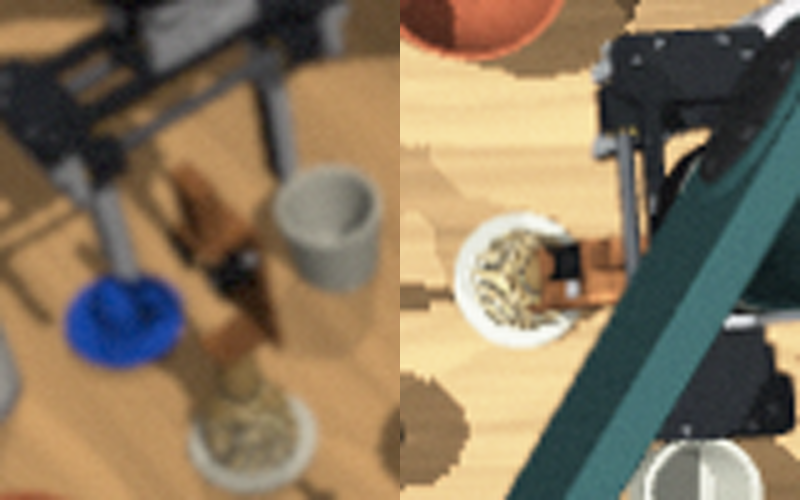

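The fingers straddle the tab, about 6 mm high and tilted about 1°. I'll correct that and close.

Emit:
arm_command:
  commands: "0 -1 5 0.9 0.6 0 1; 0 0 0 0 0 0 1; 0 0 0 0 0 0 0; 0 0 0 0 0 0 0; 0 0 0 0 0 0 0; 0 0 0 0 0 0 0; 0 0 0 0 0 0 0; 0 0 0 0 0 0 0"

```text
time: 7.18
tool_pos: [0.5799, -0.2706, 0.2172]
ee_rot: [3.14, 0.002, 1.612]
wrist_force: [-0.3, -0.3, 0.1]
width: 0.0369
```

Emit:
arm_command:
  commands: "0 0 0 0 0 0 0; 0 0 0 0 0 0 0; 0 0 0 0 0 0 0; 0 0 0 0 0 0 0; 0 0 0 0 0 0 0; 0 0 0 0 0 0 0"

```text
time: 7.92
tool_pos: [0.5798, -0.2706, 0.2172]
ee_rot: [3.14, 0.002, 1.612]
wrist_force: [0.0, -0.4, 0.2]
width: 0.0133
```

Emit:
arm_command:
  commands: "0 0 -10 0 0 0 0; 0 0 -25 0 0 0 0; 0 0 -30 0 0 0 0; 0 0 -30 0 0 0 0; 0 0 -20 0 0 0 0; 0 0 0 0 0 0 0; 0 0 0 0 0 0 0; 0 0 0 0 0 0 0"

```text
time: 8.93
tool_pos: [0.5791, -0.27, 0.3348]
ee_rot: [-3.14, -0.001, 1.612]
wrist_force: [-0.3, 0.9, -0.5]
width: 0.014
```

```bash
python3 look.py lift hanger_tab hanger hanger_run
```

```text
hanger_tab scene 0.92 [192.8  94.4]
hanger_tab top 0.73 [418.2 189.1]
  tri [ 0.5797 -0.2703  0.3452] [np.float64(0.007928853232742354), np.float64(0.007928853232742339)]
hanger scene 0.67 [204.8 150.8]
hanger top 0.7 [389.8 203.4]
  tri [ 0.5701 -0.2772  0.1049] [np.float64(0.0018477608650806247), np.float64(0.0018477608650807954)]
hanger_run scene 0.7 [193.1 112.5]
hanger_run top 0.66 [408.1 191.8]
  tri [ 0.5838 -0.2716  0.2816] [np.float64(0.002063762421741277), np.float64(0.002063762421741192)]
{'time': 9.325, 'tool_pos': array([ 0.5793, -0.2701,  0.3357]), 'ee_rot': array([-3.1412,  0.0001,  1.612 ]), 'wrist_force': array([ 0.6474, -0.1774, -0.6906]), 'width': 0.013333768362368114}
crop 152 55
crop 370 143
```

View pics/lift.png

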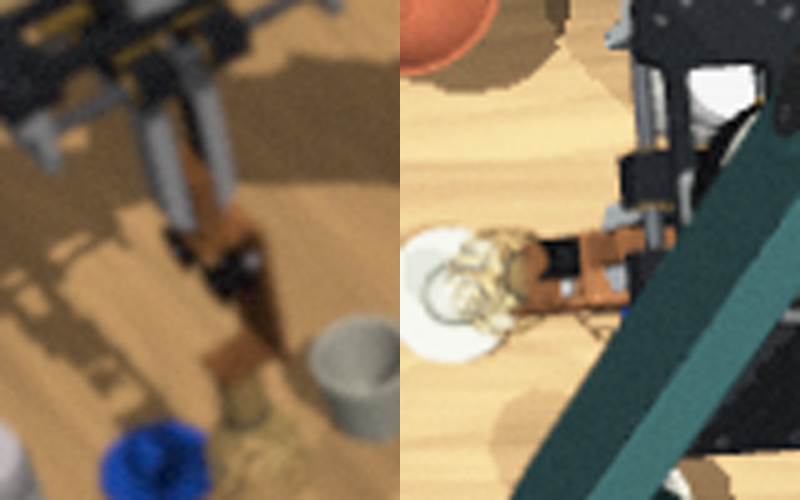

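Lifted about 118 mm, with the whisk hanging straight and the holder left in place. Next I carry it round on the robot side of the rail.

Emit:
arm_command:
  commands: "0 -25 0 0 0 0 0; 10 -40 0 0 0 0 0; 35 -41 0 0 0 0 0; 40 0 0 0 0 0 0; 40 0 0 0 0 0 0; 40 0 0 0 0 0 0; 40 0 0 0 0 0 0; 40 0 0 0 0 0 0; 40 0 0 0 0 0 0; 28 0 0 0 0 0 0; 14 0 0 0 0 0 0; 0 0 0 0 0 0 0"

```text
time: 10.82
tool_pos: [0.4553, 0.0609, 0.3359]
ee_rot: [3.138, 0.0, 1.609]
wrist_force: [0.1, -0.4, -1.7]
width: 0.0132
```

Emit:
arm_command:
  commands: "0 0 10 0 0 0 0; 0 0 15 0 0 0 0; 0 0 0 0 0 0 0; 0 0 0 0 0 0 0; 0 0 0 0 0 0 0; 0 0 0 0 0 0 0"

```text
time: 11.58
tool_pos: [0.4556, 0.0576, 0.3083]
ee_rot: [3.139, 0.002, 1.604]
wrist_force: [0.3, -0.3, -0.4]
width: 0.0133
```

```bash
python3 look.py pre hanger_run hanger_throat hanger hanger_tab
python3 - <<'E'
import cv2
from h import *
p=snapshot("scene"); cv2.imwrite("pics/pre_s.png",cv2.resize(p["img"][100:310,200:400],None,fx=2.8,fy=2.8,interpolation=cv2.INTER_CUBIC))
E
```

```text
hanger_run scene 0.72 [313.6 176.6]
hanger_throat scene 0.94 [310.8 179.1]
hanger scene 0.82 [311.  206.7]
hanger top 0.33 [271.  208.8]
  tri [0.5296 0.0775 0.225 ] [np.float64(0.03938058528979144), np.float64(0.039380585289791444)]
hanger_tab scene 0.84 [317.  159.9]
{'time': 12.075, 'tool_pos': array([0.4555, 0.0577, 0.3079]), 'ee_rot': array([3.1399, 0.0016, 1.6043]), 'wrist_force': array([-0.1428, -0.1317, -1.1518]), 'width': 0.01391115625773936}
crop 274 119
crop 226 200
```

View pics/pre_s.png

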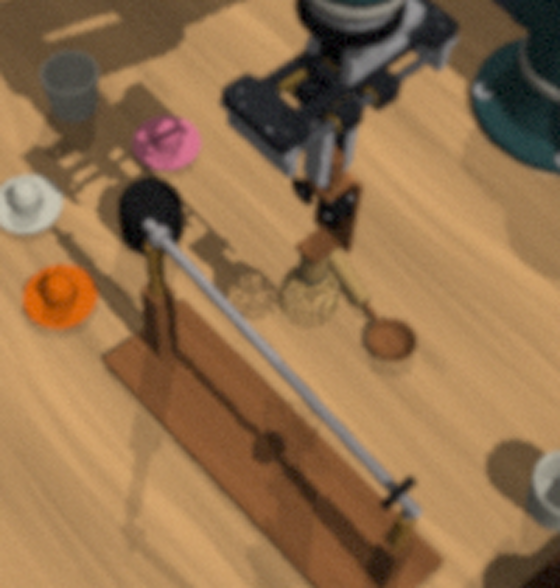

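The hanger is held on the robot side with its hook open towards the rod. I'll lower 6 mm and slide in 110 mm so the rod enters the throat.

Emit:
arm_command:
  commands: "-3 0 6 0 0 -0.7 0; -1 20 0 0 0 0 0; -1 25 0 0 0 0 0; -1 25 0 0 0 0 0; -1 22 0 0 0 0 0; 0 12 0 0 0 0 0; 0 0 0 0 0 0 0; 0 0 0 0 0 0 0"

```text
time: 13.12
tool_pos: [0.5612, 0.0544, 0.299]
ee_rot: [-3.139, 0.002, 1.619]
wrist_force: [0.3, -0.1, -2.3]
width: 0.0138
```

```bash
python3 look.py hook hanger_run hanger_throat hanger hanger_tab
```

```text
hanger_run scene 0.76 [277.6 198.4]
hanger_throat scene 0.64 [278.3 203.6]
hanger scene 0.64 [277.6 228.1]
hanger_tab scene 0.84 [279.5 183.5]
{'time': 13.625, 'tool_pos': array([0.5616, 0.0544, 0.2991]), 'ee_rot': array([-3.1399,  0.0021,  1.6188]), 'wrist_force': array([-0.4171,  0.4044, -1.8793]), 'width': 0.013571200928279532}
crop 238 144
crop 227 155
```

View pics/hook.png

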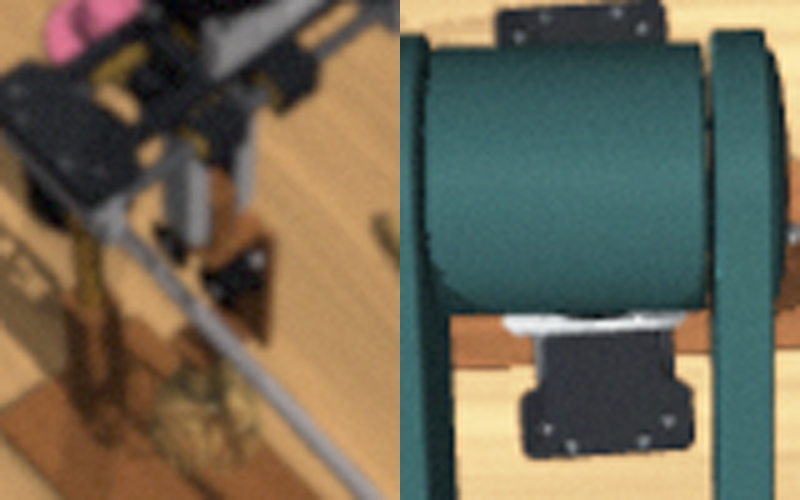

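```bash
cat > rod.py <<'E'
from h import *
from scipy.optimize import least_squares
from scipy.ndimage import map_coordinates
np.set_printoptions(precision=4,suppress=True)
P={n:snapshot(n) for n in("scene","top")}
I={n:cv2.imread(f"pics/{n}0.png").astype(float) for n in P}
s=np.tan(np.radians(7))
def pts(v,ys):
    R=Ro.from_euler("z",v[2]).as_matrix(); return np.c_[0*ys,ys,v[3]-s*ys]@R.T+[v[0],.1275+0*v[1],0]
ys=np.linspace(-.13,.12,40); v=np.array([.5626,0,.0426,.2132])
d=np.arange(-5,5.01,.25)
for it in range(4):
    M={}
    for n,p in P.items():
        c=proj(p,pts(v,ys));t=np.gradient(c,axis=0);t/=np.linalg.norm(t,axis=1)[:,None];nn=np.c_[-t[:,1],t[:,0]]
        q=c[:,None]+nn[:,None]*d[None,:,None]
        im=I[n]; sat=im[...,0]/(im.sum(2)+30)     # blueness: grey rod v. brown wood
        g=map_coordinates(sat,[q[...,1],q[...,0]],order=1); g=np.clip(g-(g.min(1,keepdims=True)+.5*np.ptp(g,axis=1)[:,None]),0,None)
        off=(g*d).sum(1)/g.sum(1); M[n]=(c+nn*off[:,None],nn,off)
    def res(w): 
        return np.concatenate([((proj(P[n],pts(w,ys))-M[n][0])*M[n][1]).sum(1) for n in P]+[[w[1]]])
    v=least_squares(res,v,loss="soft_l1",f_scale=.3).x
    print(v,np.degrees(v[2]),[np.median(abs(((proj(P[n],pts(v,ys))-M[n][0])*M[n][1]).sum(1))) for n in P])
o=robot.get_obs();t=o["tool_pos"];print(t,o["wrist_force"]);yy=(t[1]-.1275);print("rod under tool",pts(v,np.array([yy])))
p=P["scene"];x0,y0=240,150;im=cv2.resize(p["img"][y0:y0+75,x0:x0+100],None,fx=8,fy=8,interpolation=cv2.INTER_CUBIC)
def pl(V,col):
    q=((proj(p,V)-[x0,y0]+.5)*8).astype(int).reshape(-1,1,2);cv2.polylines(im,[q],False,col,1)
pl(pts(v,ys),(0,255,255))
R=Ro.from_euler("z",o["ee_rot"][2]-np.pi/2).as_matrix();h=t-[0,0,.209]
a=np.linspace(0,2*np.pi,40)
for y in(-.016,.016):
    for x in(-.009,.009): pl(np.c_[x+0*a,y+.014*np.cos(a),.175+.014*np.sin(a)]@R.T+h,(255,0,255))
pl(np.array([[-.018,-.023,.095],[-.018,.023,.095],[-.018,.023,.197],[-.018,-.023,.197],[-.018,-.023,.095]])@R.T+h,(0,255,0))
cv2.imwrite("pics/ov.png",im)
E
python3 rod.py
```

```text
[ 0.5637 -0.      0.0475  0.2192] 2.7202244148530097 [np.float64(0.07387887016593064), np.float64(0.03758185784139807)]
[0.5637 0.     0.0474 0.2191] 2.7162220008663356 [np.float64(0.07190046822093435), np.float64(0.03280797904164305)]
[0.5637 0.     0.0474 0.2191] 2.71621127964747 [np.float64(0.07183153340907851), np.float64(0.03256318434017276)]
[0.5637 0.     0.0474 0.2191] 2.716210631782232 [np.float64(0.07183260521557125), np.float64(0.03256537963818522)]
[0.5617 0.0544 0.299 ] [ 0.1956 -0.1383 -1.3534]
rod under tool [[0.5672 0.0545 0.2281]]
```

View pics/ov.png

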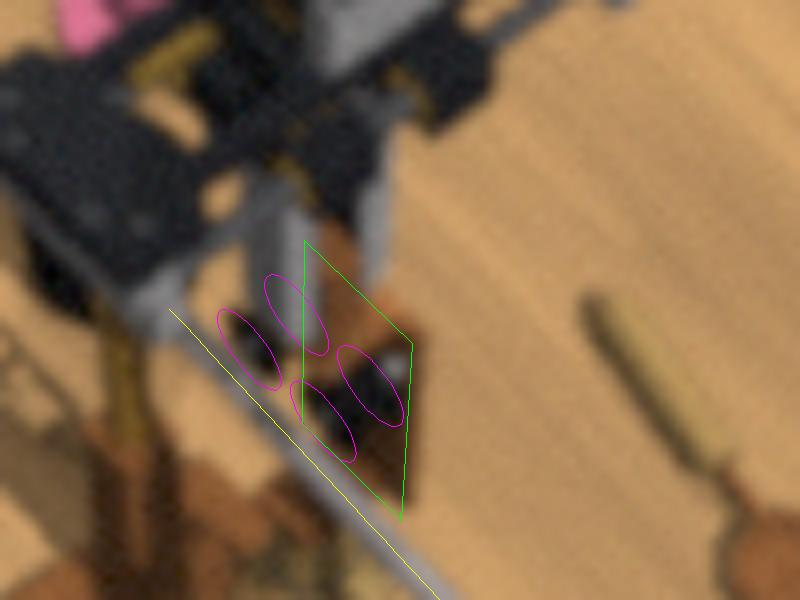

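The refined rod line (residual under 0.1 px) runs at x=0.567, z=0.228 under the tool, so I need +5.5 mm in x and the gap is about 21 mm. I'll centre it, go down 12 mm, then average the force for a baseline.

Emit:
arm_command:
  commands: "0 5.5 0 0 0 0 0; 0 0 6 0 0 0 0; 0 0 6 0 0 0 0; 0 0 0 0 0 0 0; 0 0 0 0 0 0 0"

```text
time: 14.35
tool_pos: [0.5674, 0.0546, 0.2853]
ee_rot: [-3.138, 0.002, 1.619]
wrist_force: [-0.2, 0.2, -1.2]
width: 0.0139
```

```bash
cat > f.py <<'E'
from h import *
np.set_printoptions(precision=4,suppress=True)
F=[]
for i in range(8):
    snapshot("scene");o=robot.get_obs();F.append(np.r_[o["wrist_force"],o["wrist_torque"]])
F=np.array(F);print(o["time"],o["tool_pos"],o["ee_rot"],"\nF",F.mean(0).round(3),"sd",F.std(0).round(2),"z",F[:,2].round(1))
E
python3 f.py
```

```text
14.75 [0.5676 0.0546 0.2856] [-3.1389  0.002   1.6188] 
F [-0.261  0.186 -1.347 -0.037  0.037  0.002] sd [0.52 0.35 0.41 0.02 0.02 0.01] z [-2.  -1.5 -1.7 -0.9 -0.8 -1.6 -1.3 -0.9]
```

Emit:
arm_command:
  commands: "0 0 2 0 0 0 0; 0 0 2 0 0 0 0; 0 0 0 0 0 0 0; 0 0 0 0 0 0 0"

```text
time: 15.25
tool_pos: [0.5675, 0.0547, 0.2812]
ee_rot: [-3.139, 0.002, 1.619]
wrist_force: [-0.1, -0.5, -1.0]
width: 0.0138
```

Emit:
arm_command:
  commands: "0 0 1 0 0 0 0; 0 0 0 0 0 0 0; 0 0 0 0 0 0 0"

```text
time: 15.62
tool_pos: [0.5676, 0.0546, 0.2803]
ee_rot: [-3.139, 0.002, 1.619]
wrist_force: [-0.0, -0.2, -1.5]
width: 0.0136
```

Emit:
arm_command:
  commands: "0 0 1 0 0 0 0; 0 0 0 0 0 0 0; 0 0 0 0 0 0 0"

```text
time: 16.0
tool_pos: [0.5676, 0.0546, 0.2793]
ee_rot: [-3.139, 0.002, 1.619]
wrist_force: [-0.3, -0.2, -1.1]
width: 0.0144
```

Emit:
arm_command:
  commands: "0 0 0.7 0 0 0 0; 0 0 0 0 0 0 0"

```text
time: 16.25
tool_pos: [0.5676, 0.0546, 0.2785]
ee_rot: [-3.139, 0.002, 1.619]
wrist_force: [0.4, -0.3, -0.6]
width: 0.0136
```

Emit:
arm_command:
  commands: "0 0 0.7 0 0 0 0; 0 0 0 0 0 0 0"

```text
time: 16.5
tool_pos: [0.5676, 0.0547, 0.2778]
ee_rot: [-3.139, 0.002, 1.619]
wrist_force: [0.2, -0.9, -1.7]
width: 0.0138
```

Emit:
arm_command:
  commands: "0 0 0.6 0 0 0 0; 0 0 0 0 0 0 0"

```text
time: 16.75
tool_pos: [0.5676, 0.0546, 0.2771]
ee_rot: [-3.139, 0.002, 1.619]
wrist_force: [-0.4, 0.2, -0.7]
width: 0.0139
```

Emit:
arm_command:
  commands: "0 0 0.6 0 0 0 0; 0 0 0 0 0 0 0"

```text
time: 17.0
tool_pos: [0.5676, 0.0546, 0.2765]
ee_rot: [-3.139, 0.002, 1.619]
wrist_force: [-0.0, -0.2, -2.6]
width: 0.0139
```

Emit:
arm_command:
  commands: "0 0 0.6 0 0 0 0; 0 0 0 0 0 0 0"

```text
time: 17.25
tool_pos: [0.5676, 0.0546, 0.2758]
ee_rot: [-3.139, 0.002, 1.619]
wrist_force: [0.5, -0.6, -0.9]
width: 0.0136
```

Emit:
arm_command:
  commands: "0 0 0.6 0 0 0 0; 0 0 0 0 0 0 0"

```text
time: 17.5
tool_pos: [0.5675, 0.0546, 0.2751]
ee_rot: [-3.139, 0.002, 1.619]
wrist_force: [0.3, 0.5, -1.1]
width: 0.0142
```

Emit:
arm_command:
  commands: "0 0 0.6 0 0 0 0; 0 0 0 0 0 0 0"

```text
time: 17.75
tool_pos: [0.5676, 0.0546, 0.2745]
ee_rot: [-3.139, 0.002, 1.619]
wrist_force: [0.1, -0.6, -0.9]
width: 0.0139
```

```bash
python3 f.py; python3 rod.py | tail -2
```

```text
18.15 [0.5676 0.0546 0.2747] [-3.1392  0.0021  1.6188] 
F [-0.084  0.021 -0.959 -0.061  0.041 -0.03 ] sd [0.58 0.47 0.53 0.01 0.02 0.03] z [-0.6 -0.6 -1.1 -2.  -1.1 -1.3 -0.9 -0.1]
[0.5676 0.0546 0.2746] [ 0.8852  0.1435 -1.1362]
rod under tool [[0.5672 0.0547 0.2281]]
```

View pics/ov.png

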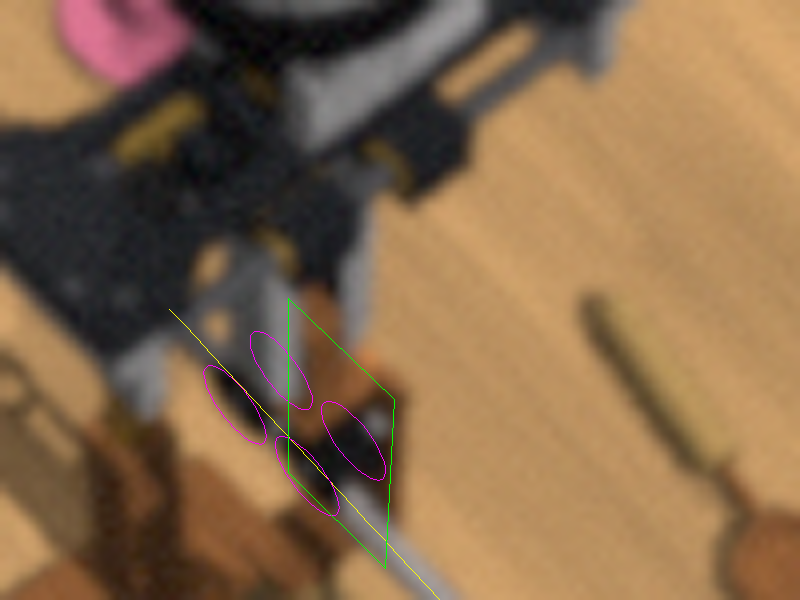

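Twelve pictures viewed, so I work from numbers now. The picture shows the rod passing just under the wheels. I'll continue in 0.5 mm steps with averaged force.

Emit:
arm_command:
  commands: "0 0 0.5 0 0 0 0; 0 0 0 0 0 0 0"

```text
time: 18.5
tool_pos: [0.5676, 0.0546, 0.2741]
ee_rot: [-3.139, 0.002, 1.619]
wrist_force: [0.3, 0.3, -1.1]
width: 0.0141
```

```bash
python3 f.py
```

```text
18.9 [0.5676 0.0546 0.2742] [-3.1393  0.002   1.6188] 
F [ 0.165  0.197 -1.182 -0.077  0.049 -0.008] sd [0.48 0.34 0.71 0.02 0.03 0.05] z [-0.5 -0.8  0.2 -1.5 -1.8 -1.6 -2.1 -1.3]
```

Emit:
arm_command:
  commands: "0 0 0.5 0 0 0 0; 0 0 0 0 0 0 0; 0 0 0 0 0 0 0"

```text
time: 19.27
tool_pos: [0.5676, 0.0546, 0.2736]
ee_rot: [-3.139, 0.002, 1.619]
wrist_force: [-0.5, -0.4, -2.0]
width: 0.0138
```

```bash
python3 f.py
```

```text
19.675 [0.5676 0.0546 0.2736] [-3.1392  0.0021  1.6188] 
F [ 0.094  0.226 -1.454 -0.059  0.063 -0.007] sd [0.52 0.44 0.53 0.03 0.02 0.03] z [-0.8 -2.1 -1.4 -0.7 -1.8 -2.2 -1.3 -1.3]
```

No contact yet, with plenty of time left. I'll go on in 0.6 mm steps.

Emit:
arm_command:
  commands: "0 0 0.6 0 0 0 0; 0 0 0 0 0 0 0"

```text
time: 19.92
tool_pos: [0.5676, 0.0546, 0.273]
ee_rot: [-3.139, 0.002, 1.619]
wrist_force: [-0.8, -0.2, -0.6]
width: 0.0137
```

```bash
sed -i 's/range(8)/range(5)/' f.py; python3 f.py
```

```text
20.175 [0.5677 0.0546 0.2731] [-3.1394  0.002   1.6188] 
F [ 0.297  0.012 -1.303 -0.066  0.034  0.009] sd [0.5  0.43 0.41 0.02 0.02 0.04] z [-1.8 -1.6 -1.  -0.7 -1.4]
```

Emit:
arm_command:
  commands: "0 0 0.6 0 0 0 0; 0 0 0 0 0 0 0; 0 0 0 0 0 0 0"

```text
time: 20.55
tool_pos: [0.5677, 0.0546, 0.2725]
ee_rot: [-3.139, 0.002, 1.619]
wrist_force: [0.0, 0.7, -1.4]
width: 0.0137
```

```bash
python3 f.py
```

```text
20.8 [0.5677 0.0546 0.2725] [-3.1394  0.002   1.6188] 
F [ 0.345 -0.015 -1.12  -0.065  0.055 -0.02 ] sd [0.61 0.31 0.34 0.03 0.   0.03] z [-0.9 -0.6 -1.2 -1.1 -1.7]
```

Emit:
arm_command:
  commands: "0 0 0.6 0 0 0 0; 0 0 0 0 0 0 0; 0 0 0 0 0 0 0"

```text
time: 21.18
tool_pos: [0.5677, 0.0546, 0.2718]
ee_rot: [-3.139, 0.002, 1.619]
wrist_force: [0.5, 0.2, -0.5]
width: 0.0143
```

```bash
python3 f.py
```

```text
21.425 [0.5676 0.0546 0.2718] [-3.1394  0.002   1.6188] 
F [ 0.301  0.115 -0.64  -0.069  0.026  0.014] sd [0.46 0.35 0.29 0.03 0.02 0.02] z [-0.9 -0.4 -0.5 -0.4 -1. ]
```

Emit:
arm_command:
  commands: "0 0 0.5 0 0 0 0; 0 0 0 0 0 0 0; 0 0 0 0 0 0 0"

```text
time: 21.8
tool_pos: [0.5677, 0.0546, 0.2715]
ee_rot: [-3.14, 0.002, 1.619]
wrist_force: [-0.0, -0.6, -0.0]
width: 0.0138
```

```bash
python3 f.py
```

```text
22.05 [0.5677 0.0546 0.2715] [-3.1397  0.0021  1.6189] 
F [-0.121  0.132 -0.951 -0.06   0.084  0.008] sd [0.13 0.46 0.52 0.02 0.03 0.01] z [-1.1 -1.  -1.6 -0.  -0.9]
```

Emit:
arm_command:
  commands: "0 0 0.6 0 0 0 0; 0 0 0 0 0 0 0; 0 0 0 0 0 0 0"

```text
time: 22.42
tool_pos: [0.5677, 0.0547, 0.2714]
ee_rot: [-3.14, 0.002, 1.619]
wrist_force: [0.5, 0.3, -0.9]
width: 0.0138
```

```bash
python3 f.py
```

```text
22.675 [0.5677 0.0547 0.2713] [-3.1402  0.002   1.6189] 
F [-0.275 -0.184 -0.216 -0.057  0.097 -0.013] sd [0.32 0.3  0.3  0.02 0.05 0.04] z [-0.3 -0.6 -0.4 -0.2  0.3]
```

Contact: the tool moved only 0.2 mm of the commanded 0.6 and Fz rose about 1.1 N. I'll press a touch more and hold the last target.

Emit:
arm_command:
  commands: "0 0 0.7 0 0 0 0"

```text
time: 22.8
tool_pos: [0.5677, 0.0547, 0.2709]
ee_rot: [-3.141, 0.002, 1.619]
wrist_force: [0.1, 0.1, 1.6]
width: 0.0135
```

```bash
python3 f.py
```

```text
23.05 [0.5677 0.0547 0.2709] [-3.1407  0.002   1.6189] 
F [-1.001 -0.042  1.313 -0.078  0.193 -0.039] sd [0.3  0.33 0.43 0.02 0.05 0.01] z [1.9 1.1 1.2 0.7 1.7]
```

The force shows contact of about 2.65 N upward plus about 1 N towards -x, so the rod bears on the -x flank of the groove. I'll ease 1 mm in -x while keeping the light contact.

Emit:
arm_command:
  commands: "0 -1 0.5 0 0 0 0"

```text
time: 23.18
tool_pos: [0.5674, 0.0547, 0.2708]
ee_rot: [3.14, 0.002, 1.619]
wrist_force: [1.3, -0.6, 2.2]
width: 0.0139
```

```bash
python3 f.py
```

```text
23.425 [0.5672 0.0547 0.2707] [3.141 0.002 1.619] 
F [ 1.066  0.304  1.392 -0.008 -0.23   0.008] sd [0.29 0.46 0.29 0.01 0.05 0.04] z [1.2 1.2 1.1 1.9 1.6]
```

The lateral force flipped sign, so the rod is trapped in the groove. I'll centre between the two and hold about 3 N.

Emit:
arm_command:
  commands: "0 0.2 0.6 0 0 0 0"

```text
time: 23.55
tool_pos: [0.5674, 0.0547, 0.2705]
ee_rot: [3.141, 0.002, 1.619]
wrist_force: [-0.4, -0.3, 3.3]
width: 0.0138
```

```bash
sed -i 's/range(5)/range(9)/' f.py; python3 f.py
```

```text
24.0 [0.5674 0.0547 0.2704] [3.1408 0.002  1.619 ] 
F [ 0.139  0.47   3.305 -0.026  0.012  0.005] sd [0.61 0.39 0.43 0.03 0.05 0.02] z [4.2 3.4 3.1 2.8 2.7 3.4 3.5 3.5 3.1]
```

The hold shows about 4.6 N of contact for 0.45 s with no side force. Releasing now.

Emit:
arm_command:
  commands: "0 0 0 0 0 0 1; 0 0 0 0 0 0 1; 0 0 0 0 0 0 1; 0 0 0 0 0 0 1; 0 0 0 0 0 0 1; 0 0 0 0 0 0 1; 0 0 0 0 0 0 1; 0 0 0 0 0 0 1; 0 0 0 0 0 0 1; 0 0 0 0 0 0 1; 0 0 0 0 0 0 1; 0 0 0 0 0 0 1"

```text
time: 25.5
tool_pos: [0.5661, 0.0544, 0.2671]
ee_rot: [-3.136, 0.002, 1.619]
wrist_force: [0.1, -0.1, -0.7]
width: 0.094
```

```bash
python3 look.py rel hanger_run hanger_tab hanger
```

```text
hanger_run scene 0.78 [302.4 231.8]
hanger_run top 0.36 [233.6 207.3]
  tri [0.5601 0.1408 0.2125] [np.float64(0.0012308067951552993), np.float64(0.0012308067951553477)]
hanger_tab scene 0.92 [306.7 222.7]
hanger scene 0.92 [290.  258.6]
hanger top 0.54 [245.5 209.6]
  tri [0.5665 0.1214 0.0269] [np.float64(0.004436968120587876), np.float64(0.004436968120587926)]
{'time': 25.9, 'tool_pos': array([0.5661, 0.0544, 0.267 ]), 'ee_rot': array([-3.1356,  0.0021,  1.6186]), 'wrist_force': array([-0.4892,  0.2924, -0.4259]), 'width': 0.09407556694523922}
crop 236 152
crop 227 153
```

It is released and rolling: hanger_run is already at y≈0.14. I'll lift the open gripper straight up and wait.

Emit:
arm_command:
  commands: "0 0 -20 0 0 0 1; 0 0 -40 0 0 0 1; 0 0 -40 0 0 0 1; 0 0 0 0 0 0 1; 0 0 0 0 0 0 1; 0 0 0 0 0 0 1; 0 0 0 0 0 0 1; 0 0 0 0 0 0 1; 0 0 0 0 0 0 1; 0 0 0 0 0 0 1; 0 0 0 0 0 0 1; 0 0 0 0 0 0 1"

```text
time: 27.4
tool_pos: [0.5652, 0.0546, 0.3626]
ee_rot: [-3.124, 0.002, 1.619]
wrist_force: [0.4, 0.3, 0.4]
width: 0.0939
```

Emit:
arm_command:
  commands: "0 -40 0 0 0 0 1; 0 -40 0 0 0 0 1; 0 -40 0 0 0 0 1; 0 0 0 0 0 0 1; 0 0 0 0 0 0 1; 0 0 0 0 0 0 1; 0 0 0 0 0 0 1; 0 0 0 0 0 0 1; 0 0 0 0 0 0 1; 0 0 0 0 0 0 1; 0 0 0 0 0 0 1; 0 0 0 0 0 0 1"

```text
time: 28.9
tool_pos: [0.4455, 0.0486, 0.3622]
ee_rot: [-3.12, 0.001, 1.618]
wrist_force: [1.3, -0.9, 0.2]
width: 0.0937
```

```bash
python3 look.py end hanger_run hanger_tab hanger holder; python3 look.py end2 hanger_run hanger_tab hanger
```

```text
hanger_run scene 0.85 [330.7 265.5]
hanger_run top 0.74 [192.2 208.8]
  tri [0.5605 0.2438 0.2046] [np.float64(0.001055484576116904), np.float64(0.0010554845761169712)]
hanger_tab scene 0.73 [341.7 256.3]
hanger_tab top 0.83 [188.  210.4]
  tri [0.5499 0.2492 0.2521] [np.float64(0.005510163367495093), np.float64(0.005510163367495112)]
hanger scene 0.84 [316.8 283. ]
hanger top 0.94 [209.4 214.1]
  tri [0.5568 0.2235 0.0374] [np.float64(0.006925691021482062), np.float64(0.006925691021481853)]
holder scene 0.72 [221.5 208.8]
holder top 0.57 [424.1 197.1]
  tri [ 0.5656 -0.4608 -0.4094] [np.float64(0.09908045772316447), np.float64(0.09908045772316437)]
{'time': 29.4, 'tool_pos': array([0.4455, 0.0486, 0.3622]), 'ee_rot': array([-3.1202,  0.0014,  1.6183]), 'wrist_force': array([-0.3389, -0.2423,  0.2126]), 'width': 0.0937440655756346}
crop 277 100
crop 230 206
hanger_run scene 0.97 [331.1 263.1]
hanger_run top 0.57 [194.6 207. ]
  tri [0.5616 0.2391 0.212 ] [np.float64(0.0029681964798689117), np.float64(0.002968196479868937)]
hanger_tab scene 0.6 [338.8 256.8]
hanger_tab top 0.68 [187.2 208.2]
  tri [0.5563 0.2486 0.2571] [np.float64(0.003665789539172023), np.float64(0.00366578953917206)]
hanger scene 0.66 [316.5 284.3]
hanger top 0.64 [211.6 212. ]
  tri [0.5601 0.2211 0.0282] [np.float64(0.002829283517377966), np.float64(0.002829283517378289)]
{'time': 29.8, 'tool_pos': array([0.4455, 0.0486, 0.3622]), 'ee_rot': array([-3.1201,  0.0014,  1.6183]), 'wrist_force': array([ 0.0372, -0.2392, -0.1415]), 'width': 0.09404043003840698}
crop 277 100
crop 230 206
```

Emit:
arm_command:
  commands: "0 0 0 0 0 0 1; 0 0 0 0 0 0 1; 0 0 0 0 0 0 1; 0 0 0 0 0 0 1; 0 0 0 0 0 0 1; 0 0 0 0 0 0 1; 0 0 0 0 0 0 1; 0 0 0 0 0 0 1; 0 0 0 0 0 0 1; 0 0 0 0 0 0 1; 0 0 0 0 0 0 1; 0 0 0 0 0 0 1"

```text
time: 31.3
tool_pos: [0.4455, 0.0486, 0.3622]
ee_rot: [-3.12, 0.001, 1.618]
wrist_force: [0.4, 0.3, -1.0]
width: 0.0941
```

Emit:
arm_command:
  commands: "0 0 0 0 0 0 1; 0 0 0 0 0 0 1; 0 0 0 0 0 0 1; 0 0 0 0 0 0 1; 0 0 0 0 0 0 1; 0 0 0 0 0 0 1; 0 0 0 0 0 0 1; 0 0 0 0 0 0 1; 0 0 0 0 0 0 1; 0 0 0 0 0 0 1; 0 0 0 0 0 0 1; 0 0 0 0 0 0 1"

```text
time: 32.8
tool_pos: [0.4455, 0.0486, 0.3622]
ee_rot: [-3.12, 0.001, 1.618]
wrist_force: [0.5, 0.3, -0.3]
width: 0.0941
```

Run:
```python
from h import *
np.set_printoptions(precision=4,suppress=True)
A=[snapshot("top") for _ in range(6)]
g=[cv2.GaussianBlur(a["img"],(5,5),0).astype(float)[185:240,175:260] for a in A]
print("frame diffs",[round(abs(x-g[0]).max(),1) for x in g[1:]])
S,T=snapshot("scene"),snapshot("top")
for q in("hanger_run","hanger"):
    r=[models.tip_of(q,p)[0] for p in(S,T)];print(q,*tri([ray(p,px(x["centre"])) for p,x in zip((S,T),r)]))
print([ (round(x["conf"],2),onz(T,px(x["centre"]),0)[:2]) for x in models.tip_of("holder",T)])
for q in("caddy","cup_a","spoon","bowl"): print(q,[onz(T,px(x["centre"]),0)[:2] for x in models.tip_of(q,T)[:2]])
```

```text
frame diffs [np.float64(3.0), np.float64(3.0), np.float64(4.0), np.float64(3.0), np.float64(3.0)]
hanger_run [0.5565 0.2431 0.2113] [np.float64(0.00343387993078253), np.float64(0.003433879930782603)]
hanger [0.5607 0.2262 0.0141] [np.float64(0.006656834734095123), np.float64(0.006656834734095044)]
[(0.98, array([ 0.5867, -0.4054])), (0.83, array([ 0.5787, -0.2777])), (0.74, array([ 0.4128, -0.2413])), (0.68, array([ 0.6219, -0.153 ])), (0.34, array([0.5578, 0.2793]))]
caddy [array([ 0.4897, -0.1519])]
cup_a [array([ 0.4504, -0.3549]), array([0.3658, 0.338 ])]
spoon []
bowl [array([ 0.7551, -0.2341])]
```

The hanger is at rest against the stop, and the holder and other things are unmoved within detector noise. Handing in.

```bash
python3 -c "
from bench import robot
print(robot.close_job())"
```

```text
the job is handed in; nothing more can be done
None
```

The tea whisk now hangs on the drying rail at rest against the stop. I handed the job in at about 33.5 s; no verdict was reported.

**What I did:** I gripped the hanger's tab, lifted it about 118 mm off the holder and hooked it over the rod from the robot side, at about y = -75 mm of the stand. I lowered in steps of about 0.6 mm until the rail pushed back. After centring out the side force I held about 4.6 N for 0.45 s, then opened the fingers. The hanger rolled down without being touched again.

**Last checks:**
- **Position:** hanger_run was at about y = +0.115 m of the stand, where 0.111 m was expected. Two-camera x put it within about 2 mm of the rod line, with a 3.4 mm mismatch between the cameras.
- **At rest:** six successive frames differed only by image noise.
- **Gripper:** it is open and withdrawn.
- **Other things:** the holder, caddy, cups and bowl were where they started, within about 15 mm of detector scatter. That scatter is about as large as the 15 mm limit, so it is not a tight check.

**What disagreed or was not checked:**
- The refined two-camera fit put the rod about 6 mm higher than where contact came. My earlier fit, which used the foot board as well, matched the contact.
- The final look found no spoon; the arm may have been hiding it. I did not re-check the tea tin or the tray.
- I had used all 12 picture views before the release, so the final state was checked by numbers only.

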